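# Shut the film sealer down for the night

### The job

Shut the tabletop film sealer down, in this order. First turn its heat dial fully anticlockwise (seen from above) to the end stop; then switch off at the rocker by pressing its right end down; then slide the carton to the left off the hot plate until it rests against the upright lip at the left end of the cooling table; last of all, with the heat off and the plate bare, fold the hinged cover down shut over the plate. Keep the carton flat on the machine, and do not shift the other things on the worktop.

Things in the scene. Friction and masses are not known exactly. Their poses are not given: they have to be found in the camera images.
- sealer: White low film sealer right of the weighing scale, 292 mm deep (x), 236 mm wide (y). Origin: on the worktop, 145 mm behind its front and midway across; own x points away from the operator, y left, z up; turned by up to 0.15 rad. Top level at z = 50 mm: steel control deck in front (x -138 to -46 mm) with the dial left and the rocker right of it; hot plate right behind the deck, cooling table left of that.
- hot_plate (a point): Centre of the dark hot plate's surface, 158 mm deep (sealer's x) and 110 mm wide (y); flush with the deck and the cooling table. Two hinge blocks, 13 mm high, stand 20 mm behind its back corners.
- cooling_table (a point): Centre of the slotted aluminium cooling table's surface, 158 x 110 mm, left of the hot plate and flush with it. Its left end has an upright steel lip: inner face 55 mm left of this point, top 15 mm above the table.
- dial (a joint): Heat dial, rad. 0 = off, the fully anticlockwise end stop, nose pointing to the sealer's left (+y); grows clockwise seen from above (1.57: nose points along the sealer's +x); other stop at 2.6. Friction about 0.06 N m (2 N at the nose); it stays where it is left.
- dial_axis (a point): On the dial's vertical axis, at the height of the top of its nose (27 mm above the deck). The black dial has a round hub of 38 mm diameter, 29 mm high, and one lever nose with a white line, 15 mm wide, that reaches 50 mm from the axis, from 5 to 27 mm above the deck.
- dial_tip (a point): End of the dial's nose, on its top, 50 mm from the axis; the direction from dial_axis to here is where the nose points.
- rocker (a joint): Mains rocker, rad: -0.2 = on (left end down), +0.2 = off (right end down). It turns about the sealer's x axis and stays where it is left; tipping it takes about 2.5 N on its end.
- rocker_off_end (a point): On top of the grey rocker's right half, 22 mm right of its pivot, 6 mm from its right end: press straight down here to switch off; the point travels down about 9 mm. The rocker is 56 mm wide (y) and 30 mm deep (x), and stays proud of the deck and its flat bezel even when pressed.
- cover (a joint): Angle of the cover, rad: 0 = shut flat over the hot plate, grows as its front edge rises; it stands open at 1.2 to 1.35. A stiff friction hinge (0.32 N m): it stays at any angle and must be pushed all the way; about 2 N at its edge, at first towards the operator, then down.
- cover_hinge (a point): Middle of the cover's hinge line, which runs along the sealer's y axis at the back of the hot plate, 59 mm above the worktop.
- cover_edge (a point): Middle of the cover's free edge, on its outer face (on top when shut, facing away from the operator when open), 176 mm from the hinge. The cover is a bright sheet-metal tray 108 mm wide with a rolled black edge, 12 mm thick; its outer face is flat from there to the hinge, 5 mm outside the hinge line, and free to reach from behind.
- carton: Cardboard carton with a pale tape strip along its top, 140 x 80 x 45 mm (x, y, z), 0.3 to 0.65 kg. Origin: centre of its underside. At first it lies on the hot plate, long side along the sealer's x (within 0.1 rad), about 20 mm from the sealer's right edge. Against the lip its origin lies at y = 72 mm in the sealer's frame.
- stapler: Black stapler in front of the scale, 146 x 34 x 47 mm; origin at its underside. Leave alone.
- film_ball: Crumpled ball of green film, about 120 mm, in front of the scale; origin at its underside. Leave alone.
- parcel_r: Green film-wrapped parcel, 247 x 129 x 49 mm, left of the scale; origin at its underside. Leave alone.
- tape_roll: Beige roll of tape lying flat, 94 mm across, 25 mm high, left of the sealer's front; origin at its underside. Leave alone.
- tape_dispenser: Tape dispenser, 170 x 60 x 87 mm, front left on the worktop; origin at its underside. Leave alone.

How it is judged:
By the outcome, as a careful person would: the job done as asked, in the order asked, and still so for the second after the job is handed in, with the robot touching nothing.
It also fails if it takes over 69 s, if anything falls off the work surface, if the arm or the gripper's body presses on something with over 40 N, if the wrist force passes 120 N, or if a joint passes its speed limit or range.

### The arm

A 6-joint arm with a two-finger parallel gripper is mounted at the origin on a cart in front of the work surface, level with it; the furniture and walls round the work are solid. World frame = base frame: x ahead of the robot, y to its left, z up, the work surface at z = 0. Lengths are in m, angles in rad, forces in N, time in s.
With the tool pointing down it reaches from about 0.425 to 1.125 m from the base axis. Payload 14.9 kg.
Tool frame: the origin (TCP) lies at the very end of the fingers, on their centre line; the grasp point (between the pads) lies 19 mm behind it; x points along the fingers, y is the direction in which the jaws open and shut, and the axes are right-handed (so a half turn about x gives the same grasp; the last joint's range is limited). The gripper opens to 91 mm and grips with 3 to 60 N. Pads are 32 mm wide; open, the fingers measure 118 mm over their backs; the gripper's body (76 mm by 178 mm) begins 60 mm behind the grasp point.
Start: joints at [-1.279, 0.379, 1.734, -0, 1.028, -0.033], TCP at [0.223, -0.663, 0.214] pointing down, gripper open.
Joint ranges: [-2.77, 2.77], [-0.74, 2.19], [0, 2.66], [-1.06, 4.2], [0.31, 2.87], [-3.08, 3.08]. Speed limits (rad/s): [1.89, 1.89, 2.39, 3.14, 3.14, 3.14].

### API

Orientations are given as [roll, pitch, yaw] about the fixed x, y, z axes, in that order (R = Rz(yaw) Ry(pitch) Rx(roll)).
In Python, from cell import r gives the robot as it stands.
- The arm moves only by the shell command python3 -m crank 'ROWS' [FORCE]. ROWS is JSON, a list of rows, each a list of 7 numbers: the gripper command: -1 is shut, 1 is fully open, values between are in proportion, then the shift along the tool's x, y, z scaled (see below), then the turn, a rotation vector about the tool's x, y, z scaled (see below). A call has exactly 8 rows; each row shifts and turns the commanded pose from where the row before left it, along the tool's axes as they then stand; what a row does not reach is not made up. The controller multiplies each number of a shift by 40 cm and each number of a turn by 0.5 rad. A row lasts 1/10 s, in which the tool goes at most 50 mm and 8.59 degrees, less where a joint would pass 70% of its speed; a pose out of reach is approached as far as the arm can. A call with a number of a shift or a turn outside -1 to 1 is refused whole. A call with a gripper value outside its range is refused whole. The fingers move at their own pace and stop on an object; FORCE is the grip in N (left out, the last holds). Time passes only in rows, so rows that do not move let the fingers close, or fill a call up. It gives the time, the measured TCP pose, the force and the opening at its end, in the units of the state.
- r.read_state(): the state, without advancing time (a new reading comes with each control period).
- r.read_camera(name): name is "side" or "top"; returns a dict with "img" (400x640x3 uint8, red, green, blue), "intrinsics" (3x3 intrinsics, pixels), "eye" and "attitude" of the camera in the world. Camera axes: x right, y up, looking along -z (the intrinsics and any distortion apply to the point x, -y, -z); pixel columns grow to the right and rows downward; lengths in m; the calibration is good to about 2 mm. A picture is of the moment at which its call begins. There is no depth.
- r.hand_in(): hands the job in, once; it reports no verdict.
The state is a dict: "time": time; "joint_pos": joint angles; "joint_vel": joint speeds; "joint_efforts": joint torques, N m; "tool_pos": TCP position; "orientation": TCP orientation; "wrist_force": force on the tool from outside, world axes, zero at the start; "ft_torque": the same for the moment, N m; "opening": finger opening in m.
Only numpy, scipy, OpenCV 4.12 (cv2) and the standard library are available. Lean on these libraries where they do the work, as an engineer would, in place of code of your own. Each camera call takes 0.05 s, during which the arm holds its last target. There are 200 camera calls.

## Working session

There is one attempt and no reset: what is moved stays moved. The work goes in short steps, Python scripts to look and compute and a shell command to move; the robot and the scene stay as the last step left them, time stands still between calls to the robot, and variables do not carry over. Pictures are saved under pics/ and viewed, about 8 in all and at most 12, crops included, and the job is handed in when it is done.

```bash
mkdir -p pics; ls
python3 - <<'E'
from cell import r
import cv2
s=r.read_state();print(s)
for n in("top","side"):
    c=r.read_camera(n);cv2.imwrite(f"pics/{n}0.png",c["img"][:,:,::-1]);print(n,c["intrinsics"],c["eye"],c["attitude"],[k for k in c])
E
```

```text
pics
{'time': 0.0, 'joint_pos': array([-1.27930397e+00,  3.79416488e-01,  1.73480123e+00, -2.39345748e-05,
        1.02849987e+00, -3.33026217e-02]), 'joint_vel': array([-6.29229659e-04,  4.55812118e-04,  6.99443281e-04, -9.66633893e-04,
        7.80187910e-05,  1.10602277e-03]), 'joint_efforts': array([ 4.45527359e-03, -7.63719249e+01, -4.34369302e+01,  6.52049622e-02,
        4.24647506e-02, -2.27585298e-05]), 'tool_pos': array([ 0.22324944, -0.66301105,  0.21327259]), 'orientation': array([-1.58588954,  1.5696712 ,  1.88051046]), 'wrist_force': array([-0.55970594, -0.57022471,  0.63675761]), 'ft_torque': array([-0.01470036,  0.00751993,  0.00205127]), 'opening': 0.09123595990813826}
top [[452.15774528   0.         320.99716341]
 [  0.         452.15774528 207.97931673]
 [  0.           0.           1.        ]] [ 0.35393615 -0.04141292  1.60164267] [ 0.11986639 -0.01567093 -1.5495515 ] ['img', 'intrinsics', 'eye', 'attitude']
side [[477.79996491   0.         322.7583055 ]
 [  0.         477.79996491 196.27316054]
 [  0.           0.           1.        ]] [0.24577135 1.02824589 0.92556458] [ 0.93604985  0.0049873  -2.86108057] ['img', 'intrinsics', 'eye', 'attitude']
```

View pics/top0.png

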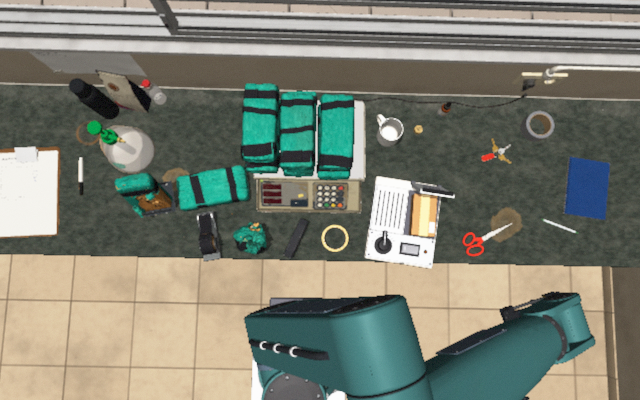

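View pics/side0.png

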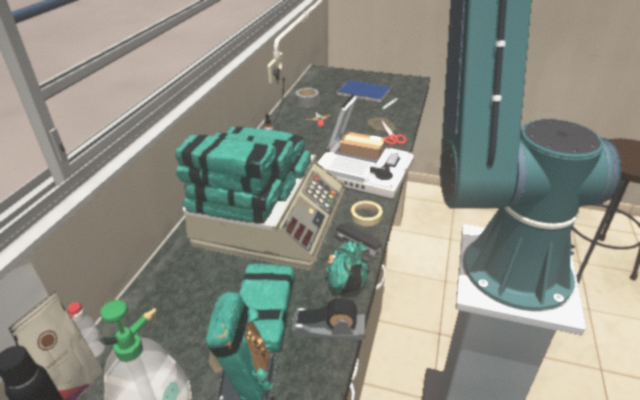

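The top view shows the sealer at about px (403,222): dial at (382,242), rocker at (410,249), carton at (425,214) and the open cover at (433,189). I'll zoom in and set up ray casting.

```bash
cat > h.py <<'E'
import numpy as np, cv2
from scipy.spatial.transform import Rotation as Ro
from cell import r
def cam(n):
    c=r.read_camera(n); c["R"]=Ro.from_euler("xyz",c["attitude"]).as_matrix(); return c
def ray(c,u,v):
    K=c["intrinsics"]; d=np.array([(u-K[0,2])/K[0,0],-(v-K[1,2])/K[1,1],-1.]); return c["R"]@d
def onz(c,u,v,z):
    d=ray(c,u,v); e=np.array(c["eye"]); return e+d*(z-e[2])/d[2]
def proj(c,p):
    q=c["R"].T@(np.array(p)-c["eye"]); K=c["intrinsics"]; return K[0,2]-K[0,0]*q[0]/q[2], K[1,2]+K[1,1]*q[1]/q[2]
def crop(c,x0,y0,x1,y1,k,name):
    cv2.imwrite("pics/"+name,cv2.resize(c["img"][y0:y1,x0:x1,::-1],None,fx=k,fy=k,interpolation=cv2.INTER_CUBIC))
E
python3 - <<'E'
from h import *
c=cam("top"); s=cam("side")
a=cv2.resize(c["img"][172:272,355:460,::-1],None,fx=6,fy=6,interpolation=cv2.INTER_CUBIC)
cv2.imwrite("pics/t1.png",a)
crop(s,310,85,425,200,5,"s1.png")
for p in [(374,178),(440,190),(434,267),(365,262),(383,243)]: print(p,onz(c,*p,.05).round(4))
E
```

```text
(374, 178) [ 0.651  -0.2445  0.05  ]
(440, 190) [ 0.6141 -0.4754  0.05  ]
(434, 267) [ 0.3472 -0.4521  0.05  ]
(365, 262) [ 0.3591 -0.2159  0.05  ]
(383, 243) [ 0.4252 -0.2771  0.05  ]
```

View pics/t1.png

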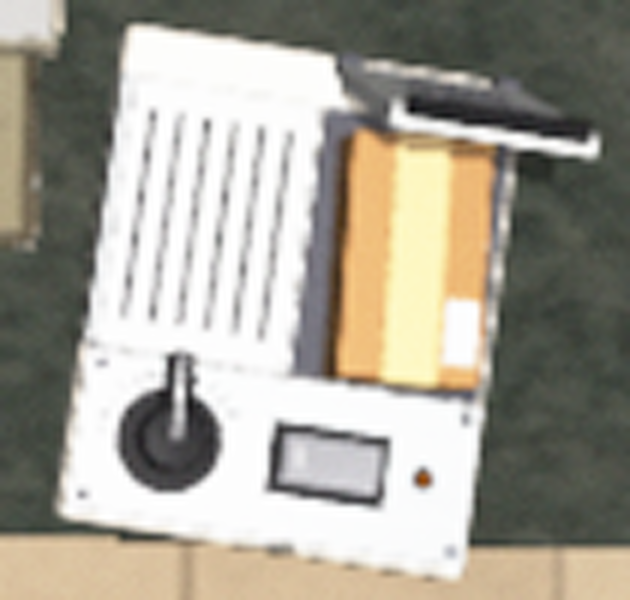

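View pics/s1.png

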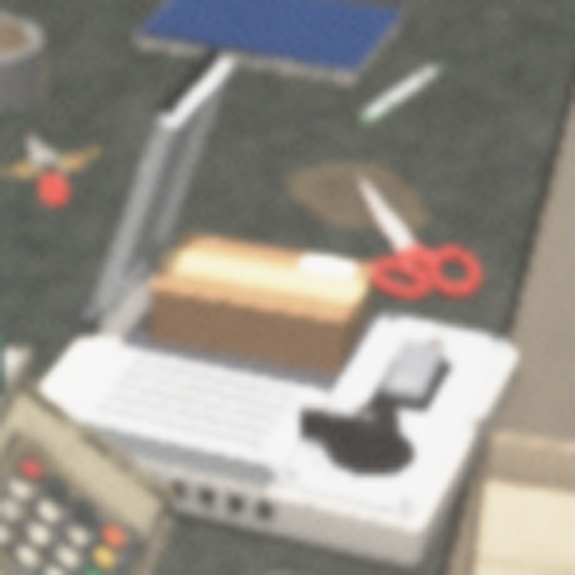

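The top crop shows the front corners at (60,515) and (460,578) and the back-left corner at (128,25). The dial is near (170,440) with its nose along sealer +x, and the rocker spans (270..388, 425..503). The carton spans (335..495, 130..388) and the cover edge runs (392,105)–(600,145).

Run:
```python
from h import *
c=cam("top")
P=lambda x,y,z:onz(c,355+(x+.5)/6-.5,172+(y+.5)/6-.5,z)
fl,fr,bl=P(60,515,.048),P(460,578,.048),P(128,25,.048)
print("sizes",np.linalg.norm(fl-fr),np.linalg.norm(fl-bl)); d=(fl-fr)[:2]; e=(bl-fl)[:2]
yaw1=np.arctan2(-d[0],d[1]); yaw2=np.arctan2(e[1],e[0]); print("yaw",yaw1,yaw2)
yaw=(yaw1*.4+yaw2*.6); X=np.array([np.cos(yaw),np.sin(yaw)]);Y=np.array([-X[1],X[0]])
o=((fl+fr)[:2]/2+145e-3*X + (bl[:2]-147e-3*X-Y*.118)+ (fl[:2]+X*.145-Y*.118))/3
print("o",o,yaw)
def S(p): q=p[:2]-o; return (np.r_[q@X,q@Y]*1e3).round(1)
np.savez("pose.npz",o=o,yaw=yaw)
for n,x,y,z in [("hub",170,438,.079),("disc",168,440,.055),("tip",180,355,.077),("rockc",329,464,.058),("rockR",388,470,.052),("rockL",272,458,.052),
 ("cart fl",335,380,.095),("fr",482,388,.095),("bl",347,130,.095),("br",497,145,.095),("slot plate left fr",295,372,.05),("plate bl",330,110,.05)]:
    p=P(x,y,z);print(n,p.round(4),S(p))
# cover edge: on ray, known hinge x; edges at crop
for n,x,y in [("edL",392,118),("edR",600,155),("edLb",400,97),("edRb",598,130)]:
    for z in (.215,.23):
        p=P(x,y,z);print(n,z,S(p))
```

```text
sizes 0.2307233217243588 0.28724192734015974
yaw -0.1339304053001451 -0.1289779511718992
o [ 0.50148115 -0.3491497 ] -0.13095893282319757
hub [ 0.4185 -0.2724  0.079 ] [-92.2  65.2]
disc [ 0.4184 -0.275   0.055 ] [-92.1  62.7]
tip [ 0.4654 -0.2782  0.077 ] [-45.   65.7]
rockc [ 0.4067 -0.3663  0.058 ] [-91.8 -29.4]
rockR [ 0.4042 -0.4014  0.052 ] [-89.6 -64.5]
rockL [ 0.4096 -0.3349  0.052 ] [-93.    2.1]
cart fl [ 0.4521 -0.362   0.095 ] [-47.3 -19.2]
fr [ 0.4495 -0.4442  0.095 ] [ -39.1 -101. ]
bl [ 0.5932 -0.3691  0.095 ] [93.5 -7.8]
br [ 0.5866 -0.4539  0.095 ] [ 98.1 -92.7]
slot plate left fr [ 0.4591 -0.3485  0.05  ] [-42.1  -4.9]
plate bl [ 0.6118 -0.369   0.05  ] [112.   -5.3]
edL 0.215 [81.1 -6.8]
edL 0.23 [78.2 -3.6]
edR 0.215 [  78.5 -116.2]
edR 0.23 [  75.6 -111.9]
edLb 0.215 [92.7 -9.5]
edLb 0.23 [89.7 -6.3]
edRb 0.215 [  91.4 -113.7]
edRb 0.23 [  88.4 -109.3]
```

```bash
cat >> h.py <<'E'
try:
    q=np.load("pose.npz"); o=q["o"]; yaw=float(q["yaw"])
except Exception: pass
def W(x,y,z): # sealer mm -> world m (z in mm above worktop)
    X=np.array([np.cos(yaw),np.sin(yaw)]);Y=np.array([-X[1],X[0]]); return np.r_[o+(x*X+y*Y)/1e3,z/1e3]
def st():
    s=r.read_state(); R=Ro.from_euler("xyz",s["orientation"]).as_matrix()
    p=s["tool_pos"]; a=np.array([np.cos(yaw),np.sin(yaw)]);b=np.array([-a[1],a[0]]); q=p[:2]-o
    print("t",round(s["time"],2),"sealer mm",(np.r_[q@a,q@b,p[2]]*1e3).round(1),"F",s["wrist_force"].round(1),"op",round(s["opening"],3),"j",s["joint_pos"].round(2))
    Rs=Ro.from_euler("z",-yaw).as_matrix()@R; print("tool axes in sealer frame (cols)\n",Rs.round(3)); return s,R,Rs
def go(x,y,z,down=True,flip=1):
    s,R,Rs=st()
    T=np.array([[0,0,flip],[0,flip,0],[-1,0,0]],float) # x down, y=+-sealer y
    rv=Ro.from_matrix(Rs.T@T).as_rotvec()
    print("turn units",(rv/.5).round(3),"| shift units in target tool axes",((T.T@Ro.from_euler("z",-yaw).as_matrix()@(W(x,y,z)-s["tool_pos"]))/.4).round(3))
E
python3 - <<'E'
from h import *
go(-54,33,130); go(-54,33,130,flip=-1)
E
```

```text
t 0.25 sealer mm [-234.7 -347.7  213.6] F [-0.5 -0.1  0.1] op 0.091 j [-1.28  0.38  1.73 -0.    1.03 -0.03]
tool axes in sealer frame (cols)
 [[-0.     0.44  -0.898]
 [ 0.001 -0.898 -0.44 ]
 [-1.    -0.001 -0.   ]]
turn units [-5.372e+00 -2.000e-03  0.000e+00] | shift units in target tool axes [0.209 0.952 0.452]
t 0.25 sealer mm [-234.7 -347.7  213.6] F [-0.5 -0.1  0.1] op 0.091 j [-1.28  0.38  1.73 -0.    1.03 -0.03]
tool axes in sealer frame (cols)
 [[-0.     0.44  -0.898]
 [ 0.001 -0.898 -0.44 ]
 [-1.    -0.001 -0.   ]]
turn units [0.912 0.    0.001] | shift units in target tool axes [ 0.209 -0.952 -0.452]
```

```bash
python3 -m crank '[[-1,0,0,0,0.228,0,0],[-1,0,0,0,0.228,0,0],[-1,0,0,0,0.228,0,0],[-1,0,0,0,0.228,0,0],[-1,0,-0.08,-0.038,0,0,0],[-1,0,-0.08,-0.038,0,0,0],[-1,0,-0.08,-0.038,0,0,0],[-1,0,-0.08,-0.038,0,0,0]]' 10
python3 -m crank '[[-1,0.02,-0.08,-0.038,0,0,0],[-1,0.02,-0.08,-0.038,0,0,0],[-1,0.02,-0.08,-0.038,0,0,0],[-1,0.02,-0.08,-0.038,0,0,0],[-1,0.02,-0.08,-0.038,0,0,0],[-1,0.02,-0.08,-0.038,0,0,0],[-1,0.02,-0.08,-0.038,0,0,0],[-1,0.02,-0.08,-0.038,0,0,0]]'
python3 -c "
from h import *
go(-54,33,130,flip=-1)"
```

```text
time: 1.05
tool_pos: [0.3009, -0.5432, 0.2138]
orientation: [-1.185, 1.571, 1.825]
wrist_force: [-0.3, -1.0, 0.3]
opening: 0.0303
time: 1.85
tool_pos: [0.4551, -0.3053, 0.1497]
orientation: [2.562, 1.571, -0.711]
wrist_force: [0.7, -1.0, -0.6]
opening: 0.0005
t 1.85 sealer mm [-51.7  37.4 149.7] F [ 0.7 -1.  -0.6] op 0.001 j [-0.63  0.23  2.07 -0.    0.84  1.07]
tool axes in sealer frame (cols)
 [[ 0. -0. -1.]
 [-0. -1.  0.]
 [-1.  0. -0.]]
turn units [-0.001 -0.    -0.   ] | shift units in target tool axes [0.049 0.011 0.006]
```

```bash
python3 -m crank '[[-1,0.03,0.004,0.002,0,0,0],[-1,0.03,0.004,0.002,0,0,0],[-1,0.03,0.003,0.002,0,0,0],[-1,0.03,0,0,0,0,0],[-1,0.02,0,0,0,0,0],[-1,0.01,0,0,0,0,0],[-1,0,0,0,0,0,0],[-1,0,0,0,0,0,0]]'
python3 -c "
from h import *
st(); c=cam('top'); s=cam('side')
a=cv2.resize(c['img'][182:282,345:450,::-1],None,fx=4,fy=4,interpolation=3)
b=cv2.resize(s['img'][110:210,310:420,::-1],None,fx=4,fy=4,interpolation=3)
cv2.imwrite('pics/d1.png',np.hstack([a,b]))
for p in [(-92,63,79),(-42,63,77),(-54,33,90)]: print(p,(np.array(proj(c,W(*p)))-[345,182])*4, (np.array(proj(s,W(*p)))-[310,110])*4+[420,0])
"
```

```text
time: 2.65
tool_pos: [0.4516, -0.3108, 0.0902]
orientation: [2.642, 1.57, -0.631]
wrist_force: [-0.3, 1.2, -0.2]
opening: 0.0006
t 2.65 sealer mm [-54.4  31.5  90.2] F [-0.3  1.2 -0.2] op 0.001 j [-0.65  0.33  2.09  0.    0.72  1.06]
tool axes in sealer frame (cols)
 [[ 0. -0. -1.]
 [-0. -1.  0.]
 [-1.  0. -0.]]
(-92, 63, 79) [154.30904102 250.44614371] [716.66336407 234.13675622]
(-42, 63, 77) [161.91967463 191.98732644] [657.99494647 223.08541769]
(-54, 33, 90) [197.82368246 210.47196809] [684.55937156 194.77063262]
```

View pics/d1.png

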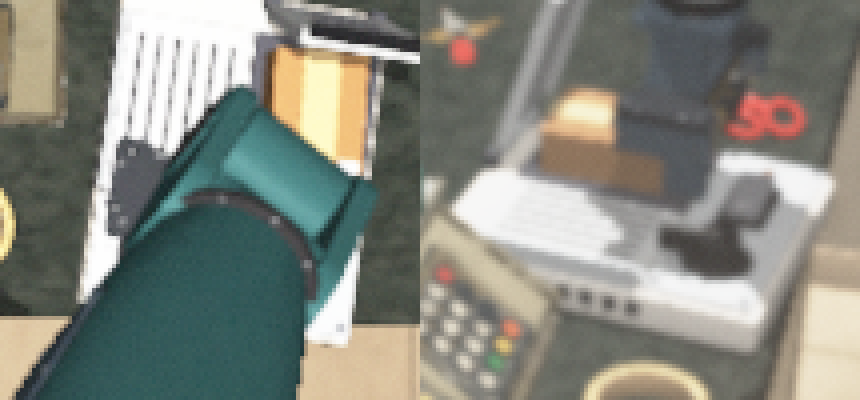

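```bash
python3 -m crank '[[-1,0.029,0,0,0,0,0],[-1,0.029,0,0,0,0,0],[-1,0,-0.026,0,0,0,0],[-1,0,-0.0205,-0.0106,0,0,0],[-1,0,-0.0205,-0.0106,0,0,0],[-1,0,-0.0196,0.0027,0,0,0],[-1,0,-0.0196,0.0027,0,0,0],[-1,0,-0.0196,0.0027,0,0,0]]'
python3 -m crank '[[-1,0,-0.0159,0.0165,0,0,0],[-1,0,-0.0159,0.0165,0,0,0],[-1,0,-0.0159,0.0165,0,0,0],[-1,0,0,0.005,0,0,0],[-1,0,0,0.005,0,0,0],[-1,0,0,0,0,0,0],[-1,0,0,0,0,0,0],[-1,0,0,0,0,0,0]]'
python3 -c "
from h import *
st()"
```

```text
time: 3.55
tool_pos: [0.4634, -0.2607, 0.067]
orientation: [2.917, 1.57, -0.355]
wrist_force: [0.6, -2.1, -0.2]
opening: 0.0004
time: 4.35
tool_pos: [0.4461, -0.2402, 0.0679]
orientation: [2.957, 1.561, -0.317]
wrist_force: [29.4, 4.5, -13.2]
opening: 0.0003
t 4.35 sealer mm [-69.1 100.8  67.9] F [ 29.4   4.5 -13.2] op 0.0 j [-0.54  0.31  2.18  0.    0.64  1.16]
tool axes in sealer frame (cols)
 [[ 0.009 -0.002 -1.   ]
 [-0.002 -1.     0.002]
 [-1.     0.002 -0.009]]
```

Dial reached its stop (about 29 N of resistance at the expected position). I'll back off, move to the rocker, and look.

```bash
python3 -m crank '[[-1,0,0,-0.02,0,0,0],[-1,0,0,-0.015,0,0,0],[-1,-0.06,0,0,0,0,0],[-1,-0.06,0,0,0,0,0],[-1,0,0.1,0.02,0,0,0],[-1,0,0.1,0.02,0,0,0],[-1,0,0.1,0.02,0,0,0],[-1,0,0.1,0.02,0,0,0]]'
python3 -c "
from h import *
go(-92,-60,80,flip=-1); c=cam('top'); s=cam('side')
a=cv2.resize(c['img'][182:282,345:450,::-1],None,fx=4,fy=4,interpolation=3)
b=cv2.resize(s['img'][110:210,310:420,::-1],None,fx=4,fy=4,interpolation=3)
cv2.imwrite('pics/d2.png',np.hstack([a,b]))
for p in [(-92,63,79),(-92,113,77),(-92,-31,57),(-92,-53,65)]: print(p,(np.array(proj(c,W(*p)))-[345,182])*4, (np.array(proj(s,W(*p)))-[310,110])*4+[420,0])
"
```

```text
time: 5.15
tool_pos: [0.4021, -0.3965, 0.1146]
orientation: [-0.683, 1.57, 2.328]
wrist_force: [0.7, 0.3, 0.5]
opening: 0.0004
t 5.15 sealer mm [-92.3 -60.  114.6] F [0.7 0.3 0.5] op 0.0 j [-0.82  0.31  2.05 -0.    0.78  0.88]
tool axes in sealer frame (cols)
 [[-0.001 -0.    -1.   ]
 [ 0.001 -1.     0.   ]
 [-1.    -0.001  0.001]]
turn units [-0.001  0.002  0.001] | shift units in target tool axes [ 0.086  0.    -0.001]
(-92, 63, 79) [154.30904102 250.44614371] [716.66336407 234.13675622]
(-92, 113, 77) [ 95.29468532 241.48630786] [697.19593697 267.99709821]
(-92, -31, 57) [259.23871435 268.25947006] [748.46334603 200.44008145]
(-92, -53, 65) [286.84139999 271.93704189] [756.7219644 179.9922815]
```

View pics/d2.png

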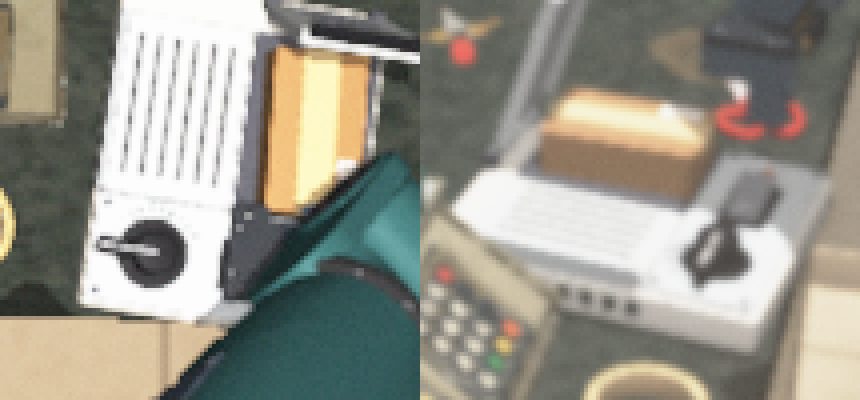

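The dial nose points to the sealer's left (tip (97,243), hub (154,252)), matching the off prediction. Now the rocker.

```bash
python3 -m crank '[[-1,0.03,0,0,0,0,0],[-1,0.03,0,0,0,0,0],[-1,0.03,0,0,0,0,0],[-1,0.02,0,0,0,0,0],[-1,0.005,0,0,0,0,0],[-1,0.005,0,0,0,0,0],[-1,0.005,0,0,0,0,0],[-1,0,0,0,0,0,0]]'
```

```text
time: 6.05
tool_pos: [0.4035, -0.3957, 0.0648]
orientation: [2.387, 1.571, -0.885]
wrist_force: [-0.1, 0.1, -0.6]
opening: 0.0003
```

```bash
python3 -m crank '[[-1,0.005,0,0,0,0,0],[-1,0.005,0,0,0,0,0],[-1,0.005,0,0,0,0,0],[-1,0,0,0,0,0,0],[-1,0,0,0,0,0,0],[-1,0,0,0,0,0,0],[-1,0,0,0,0,0,0],[-1,0,0,0,0,0,0]]'
```

```text
time: 6.85
tool_pos: [0.4039, -0.3963, 0.0609]
orientation: [2.376, 1.57, -0.896]
wrist_force: [-11.0, 9.1, 42.9]
opening: 0.0007
```

```bash
python3 -m crank '[[-1,-0.03,0,0,0,0,0],[-1,-0.05,0,0,0,0,0],[-1,-0.05,0,0,0,0,0],[-1,-0.05,0.04,0,0,0,0],[-1,0,0.06,0,0,0,0],[-1,0,0.06,0,0,0,0],[-1,0,0.04,0,0,0,0],[-1,0,0,0,0,0,0]]'
python3 -c "
from h import *
go(27,-120,130,flip=-1); c=cam('top'); s=cam('side')
a=cv2.resize(c['img'][182:282,345:450,::-1],None,fx=4,fy=4,interpolation=3)
b=cv2.resize(s['img'][110:210,320:420,::-1],None,fx=4,fy=4,interpolation=3)
cv2.imwrite('pics/d3.png',np.hstack([a,b]))
"
```

```text
time: 7.65
tool_pos: [0.3927, -0.4764, 0.1306]
orientation: [2.379, 1.57, -0.895]
wrist_force: [-0.0, 0.7, 0.7]
opening: 0.0005
t 7.65 sealer mm [ -91.2 -140.4  130.6] F [-0.   0.7  0.7] op 0.001 j [-0.92  0.36  1.94  0.    0.84  0.78]
tool axes in sealer frame (cols)
 [[ 0.    -0.002 -1.   ]
 [-0.    -1.     0.002]
 [-1.     0.    -0.   ]]
turn units [-0.003 -0.001 -0.001] | shift units in target tool axes [ 0.002 -0.051 -0.295]
```

View pics/d3.png

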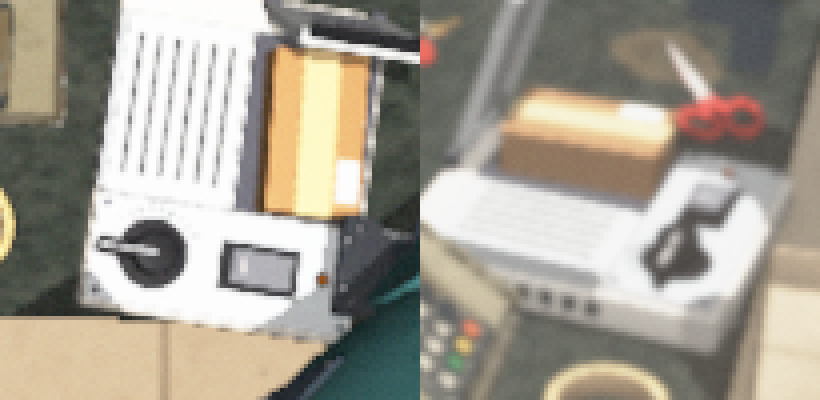

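The dial is at off. The rocker is flipped: the side view shows its dark left end face raised at (690,200) and the lamp, hidden before, is visible at (728,173). Next I push the carton.

```bash
python3 -m crank '[[-1,0,0,-0.09,0,0,0],[-1,0,0,-0.09,0,0,0],[-1,0,0,-0.0925,0,0,0],[-1,0.06,-0.02,0,0,0,0],[-1,0.06,-0.02,0,0,0,0],[-1,0.05,-0.006,0,0,0,0],[-1,0,0,0,0,0,0],[-1,0,0,0,0,0,0]]'
python3 -c "
from h import *
go(18,-112,62,flip=-1)"
```

```text
time: 8.55
tool_pos: [0.5035, -0.4704, 0.063]
orientation: [-0.722, 1.57, 2.288]
wrist_force: [0.0, -0.4, 0.8]
opening: 0.0007
t 8.55 sealer mm [  17.8 -119.9   63. ] F [ 0.  -0.4  0.8] op 0.001 j [-0.79  0.55  1.8   0.    0.79  0.92]
tool axes in sealer frame (cols)
 [[-0.  0. -1.]
 [ 0. -1. -0.]
 [-1. -0.  0.]]
turn units [0.001 0.001 0.001] | shift units in target tool axes [ 0.002 -0.02  -0.   ]
```

```bash
python3 -m crank '[[-1,0,-0.012,0,0,0,0],[-1,0,-0.015,0,0,0,0],[-1,0,-0.025,0,0,0,0],[-1,0,-0.03,0,0,0,0],[-1,0,-0.03,0,0,0,0],[-1,0,-0.025,0,0,0,0],[-1,0,-0.015,0,0,0,0],[-1,0,-0.01,0,0,0,0]]'
python3 -m crank '[[-1,0,-0.015,0,0,0,0],[-1,0,-0.02,0,0,0,0],[-1,0,-0.025,0,0,0,0],[-1,0,-0.025,0,0,0,0],[-1,0,-0.025,0,0,0,0],[-1,0,-0.02,0,0,0,0],[-1,0,-0.015,0,0,0,0],[-1,0,-0.005,0,0,0,0]]'
python3 -c "
from h import *
go(18,18.5,62,flip=-1); c=cam('top'); s=cam('side')
a=cv2.resize(c['img'][172:272,345:450,::-1],None,fx=4,fy=4,interpolation=3)
b=cv2.resize(s['img'][110:210,320:420,::-1],None,fx=4,fy=4,interpolation=3)
cv2.imwrite('pics/d4.png',np.hstack([a,b]))"
```

```text
time: 9.35
tool_pos: [0.5121, -0.4061, 0.0628]
orientation: [2.428, 1.571, -0.844]
wrist_force: [-0.5, -4.4, 2.5]
opening: 0.0003
time: 10.15
tool_pos: [0.5197, -0.3465, 0.0626]
orientation: [-0.563, 1.57, 2.448]
wrist_force: [-0.0, -3.1, 1.2]
opening: 0.0003
t 10.15 sealer mm [17.7  5.  62.6] F [-0.  -3.1  1.2] op 0.0 j [-0.63  0.47  1.94  0.    0.73  1.08]
tool axes in sealer frame (cols)
 [[-0.  0. -1.]
 [ 0. -1. -0.]
 [-1. -0.  0.]]
turn units [0.001 0.001 0.   ] | shift units in target tool axes [ 0.002 -0.034 -0.001]
```

View pics/d4.png

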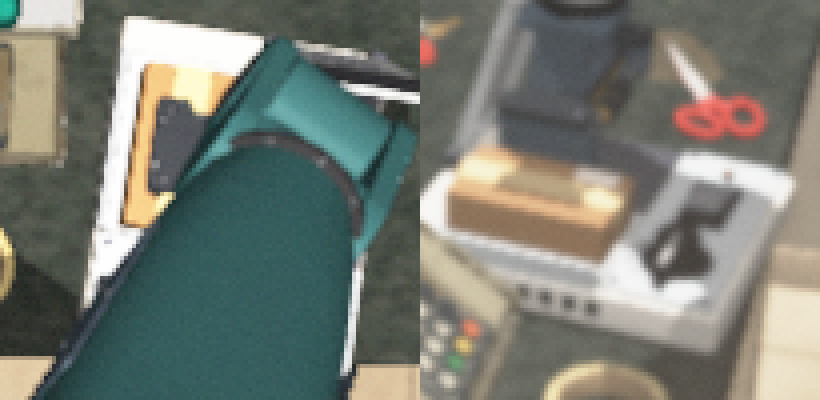

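The carton is flat and square, and near the lip in the top view (left edge at x≈125–145). A little further.

```bash
python3 -m crank '[[-1,0,-0.008,0,0,0,0],[-1,0,-0.008,0,0,0,0],[-1,0,-0.007,0,0,0,0],[-1,0,-0.005,0,0,0,0],[-1,0,-0.003,0,0,0,0],[-1,0,0,0,0,0,0],[-1,0,0,0,0,0,0],[-1,0,0,0,0,0,0]]'
```

```text
time: 11.05
tool_pos: [0.5214, -0.3349, 0.0627]
orientation: [-1.597, 1.571, 1.413]
wrist_force: [-0.0, -0.1, 0.2]
opening: 0.0006
```

```bash
python3 -m crank '[[-1,0,-0.004,0,0,0,0],[-1,0,-0.003,0,0,0,0],[-1,0,-0.003,0,0,0,0],[-1,0,0,0,0,0,0],[-1,0,0,0,0,0,0],[-1,0,0,0,0,0,0],[-1,0,0,0,0,0,0],[-1,0,0,0,0,0,0]]'; python3 -c "
from h import *
st()"
```

```text
time: 11.85
tool_pos: [0.522, -0.3338, 0.0638]
orientation: [1.975, 1.567, -1.297]
wrist_force: [-11.3, -23.3, 8.2]
opening: 0.0006
t 11.85 sealer mm [18.3 17.9 63.8] F [-11.3 -23.3   8.2] op 0.001 j [-0.61  0.46  1.95 -0.    0.73  1.1 ]
tool axes in sealer frame (cols)
 [[ 0.002  0.    -1.   ]
 [-0.004 -1.    -0.   ]
 [-1.     0.004 -0.002]]
```

The carton has stopped against the lip at the expected y. Now I retreat up and go over to behind the cover.

```bash
python3 -m crank '[[-1,0,0.02,0,0,0,0],[-1,0,0.025,0,0,0,0],[-1,-0.09,0.01,0,0,0,0],[-1,-0.1,0,0,0,0,0],[-1,-0.1,0,0,0,0,0],[-1,-0.1,0,0,0,0,0],[-1,-0.1,0,0,0,0,0],[-1,-0.1,0,0,0,0,0]]'
python3 -m crank '[[-1,0,0.03,-0.08,0,0,0],[-1,0,0.03,-0.08,0,0,0],[-1,0,0.03,-0.08,0,0,0],[-1,0,0.02,-0.08,0,0,0],[-1,0,0,0,0,0,0],[-1,0,0,0,0,0,0],[-1,0,0,0,0,0,0],[-1,0,0,0,0,0,0]]'
python3 -c "
from h import *
go(145,-58,204,flip=-1); c=cam('top'); s=cam('side')
a=cv2.resize(c['img'][172:272,345:450,::-1],None,fx=4,fy=4,interpolation=3)
b=cv2.resize(s['img'][80:180,310:420,::-1],None,fx=4,fy=4,interpolation=3)
cv2.imwrite('pics/d5.png',np.hstack([a,b]))"
```

```text
time: 12.65
tool_pos: [0.5187, -0.3528, 0.3004]
orientation: [-1.425, 1.571, 1.585]
wrist_force: [0.1, 0.4, 0.2]
opening: 0.0004
time: 13.45
tool_pos: [0.6395, -0.413, 0.299]
orientation: [-0.554, 1.571, 2.456]
wrist_force: [0.6, -0.3, 0.4]
opening: 0.0004
t 13.45 sealer mm [145.1 -45.3 299. ] F [ 0.6 -0.3  0.4] op 0.0 j [-0.6   0.4   1.55  0.    1.2   1.1 ]
tool axes in sealer frame (cols)
 [[-0. -0. -1.]
 [ 0. -1.  0.]
 [-1. -0.  0.]]
turn units [-0.001  0.     0.   ] | shift units in target tool axes [0.237 0.032 0.   ]
```

View pics/d5.png

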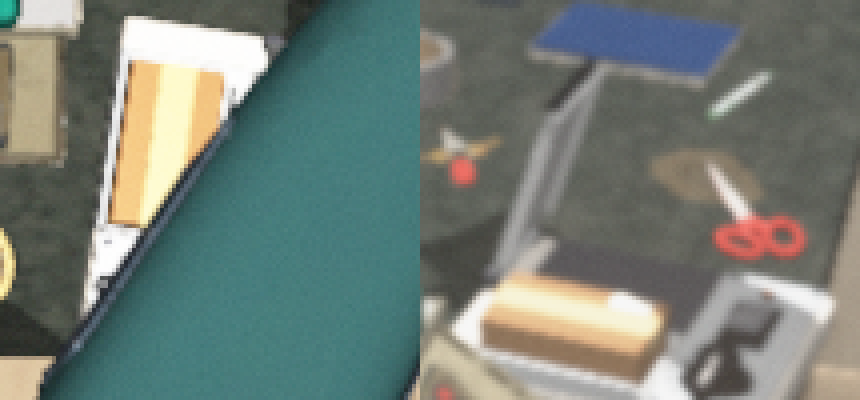

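The carton is parallel to and touching the lip (left edge x≈110–130 in the crop), and the cover is still open. Now I drop behind it and make contact.

```bash
python3 -m crank '[[-1,0.06,0.008,0,0,0,0],[-1,0.06,0.008,0,0,0,0],[-1,0.06,0.008,0,0,0,0],[-1,0.057,0.008,0,0,0,0],[-1,0,0,0.02,0,0,0],[-1,0,0,0.02,0,0,0],[-1,0,0,0.02,0,0,0],[-1,0,0,0.01,0,0,0]]'
python3 -c "
from h import *
st()
a=[]
for t in (1.28,1.1,.9,.7,.5,.3,.15,0,-.02):
    a.append((132-150*np.cos(t)+5*np.sin(t)+16,59+150*np.sin(t)+5*np.cos(t)))
a=np.array(a);print(a.round(1));print('dz-tool, dx-tool units',(-np.diff(a,axis=0)*.0025).round(4))"
```

```text
time: 14.35
tool_pos: [0.6102, -0.4224, 0.2056]
orientation: [2.612, 1.569, -0.66]
wrist_force: [-0.1, 0.1, 0.2]
opening: 0.0006
t 14.35 sealer mm [117.3 -58.4 205.6] F [-0.1  0.1  0.2] op 0.001 j [-0.64  0.45  1.65 -0.    1.04  1.07]
tool axes in sealer frame (cols)
 [[ 0.002 -0.    -1.   ]
 [-0.001 -1.     0.   ]
 [-1.     0.001 -0.002]]
[[109.8 204.1]
 [ 84.4 194.9]
 [ 58.7 179.6]
 [ 36.5 159.5]
 [ 18.8 135.3]
 [  6.2 108.1]
 [  0.4  86.4]
 [ -2.   64. ]
 [ -2.1  61. ]]
dz-tool, dx-tool units [[0.0634 0.023 ]
 [0.0644 0.0384]
 [0.0555 0.0504]
 [0.0443 0.0604]
 [0.0315 0.068 ]
 [0.0144 0.0544]
 [0.0061 0.0559]
 [0.0002 0.0075]]
```

```bash
python3 -m crank '[[-1,0.003,0,0.018,0,0,0],[-1,0.0115,0,0.032,0,0,0],[-1,0.0115,0,0.032,0,0,0],[-1,0.019,0,0.032,0,0,0],[-1,0.019,0,0.032,0,0,0],[-1,0.025,0,0.028,0,0,0],[-1,0.025,0,0.028,0,0,0],[-1,0,0,0,0,0,0]]'
python3 -c "
from h import *
st()"
```

```text
time: 15.15
tool_pos: [0.5284, -0.4107, 0.1562]
orientation: [-0.537, 1.567, 2.473]
wrist_force: [-0.2, 0.0, -0.2]
opening: 0.0005
t 15.15 sealer mm [ 34.7 -57.6 156.2] F [-0.2  0.  -0.2] op 0.0 j [-0.7   0.4   1.82 -0.    0.92  1.01]
tool axes in sealer frame (cols)
 [[-0.003 -0.001 -1.   ]
 [ 0.002 -1.     0.001]
 [-1.    -0.002  0.003]]
```

```bash
python3 -c "
from h import *
s=cam('side');crop(s,310,80,420,190,5,'d6.png')"
```

```text
(no output)
```

View pics/d6.png

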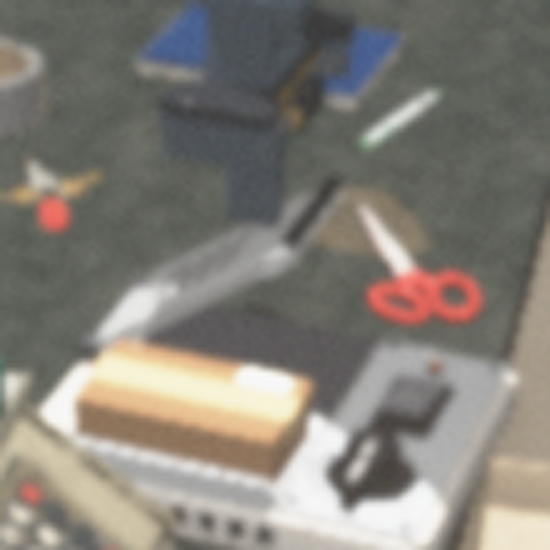

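The cover is following (about 0.7 rad), with the finger on its outer face at (255,215). Continuing.

```bash
python3 -m crank '[[-1,0.03,0,0.022,0,0,0],[-1,0.03,0,0.022,0,0,0],[-1,0.034,0,0.016,0,0,0],[-1,0.034,0,0.016,0,0,0],[-1,0.027,0,0.007,0,0,0],[-1,0.027,0,0.007,0,0,0],[-1,0.022,0,0.003,0,0,0],[-1,0.012,0,0.002,0,0,0]]'
python3 -c "
from h import *
st()"
```

```text
time: 16.0
tool_pos: [0.4927, -0.4065, 0.0709]
orientation: [-0.598, 1.57, 2.412]
wrist_force: [-0.2, -0.2, 1.6]
opening: 0.0008
t 16.0 sealer mm [ -1.2 -58.   70.9] F [-0.2 -0.2  1.6] op 0.001 j [-0.73  0.48  1.91  0.    0.76  0.98]
tool axes in sealer frame (cols)
 [[-0.001 -0.    -1.   ]
 [ 0.    -1.     0.   ]
 [-1.    -0.     0.001]]
```

```bash
python3 -m crank '[[-1,0.008,0,0,0,0,0],[-1,0.008,0,0,0,0,0],[-1,0.003,0,0,0,0,0],[-1,0.003,0,0,0,0,0],[-1,0,0,0,0,0,0],[-1,0,0,0,0,0,0],[-1,0,0,0,0,0,0],[-1,0,0,0,0,0,0]]'; python3 -c "
from h import *
st()"
```

```text
time: 16.8
tool_pos: [0.4931, -0.4068, 0.0642]
orientation: [2.65, 1.571, -0.623]
wrist_force: [-3.8, 3.8, 12.2]
opening: 0.0004
t 16.8 sealer mm [ -0.7 -58.2  64.2] F [-3.8  3.8 12.2] op 0.0 j [-0.73  0.49  1.91  0.    0.75  0.98]
tool axes in sealer frame (cols)
 [[ 0. -0. -1.]
 [-0. -1.  0.]
 [-1.  0. -0.]]
```

```bash
python3 -m crank '[[-1,0.002,0,0,0,0,0],[-1,0,0,0,0,0,0],[-1,-0.02,0,0,0,0,0],[-1,-0.08,0,0,0,0,0],[-1,-0.1,0,0,0,0,0],[-1,-0.1,0,0,0,0,0],[-1,0,0.1,0.06,0,0,0],[-1,0,0.1,0.06,0,0,0]]'
python3 -m crank '[[-1,0,0.1,0.06,0,0,0],[-1,0,0.1,0.06,0,0,0],[-1,0,0.1,0.06,0,0,0],[-1,0,0.1,0.06,0,0,0],[-1,0,0.1,0.05,0,0,0],[-1,0,0.1,0.05,0,0,0],[-1,0,0,0,0,0,0],[-1,0,0,0,0,0,0]]'
python3 -c "
from h import *
st();c=cam('top'); s=cam('side')
a=cv2.resize(c['img'][172:272,345:450,::-1],None,fx=4,fy=4,interpolation=3)
b=cv2.resize(s['img'][100:200,310:410,::-1],None,fx=4,fy=4,interpolation=3)
cv2.imwrite('pics/d7.png',np.hstack([a,b]));cv2.imwrite('pics/full.png',c['img'][:,:,::-1])
d=cv2.absdiff(cv2.imread('pics/top0.png'),c['img'][:,:,::-1].copy()).max(2)
print('changed px left part',int((d[60:270,0:355]>60).sum()))"
```

```text
time: 17.6
tool_pos: [0.4354, -0.4807, 0.1846]
orientation: [2.4, 1.567, -0.87]
wrist_force: [1.2, 0.1, -1.5]
opening: 0.0003
time: 18.4
tool_pos: [0.268, -0.7002, 0.1822]
orientation: [-1.96, 1.571, 1.049]
wrist_force: [0.2, 0.2, -0.6]
opening: 0.0002
t 18.4 sealer mm [-185.6 -378.5  182.2] F [ 0.2  0.2 -0.6] op 0.0 j [-1.24  0.49  1.64  0.    1.02  0.47]
tool axes in sealer frame (cols)
 [[ 0.    -0.002 -1.   ]
 [ 0.    -1.     0.002]
 [-1.    -0.    -0.   ]]
changed px left part 1
```

View pics/d7.png

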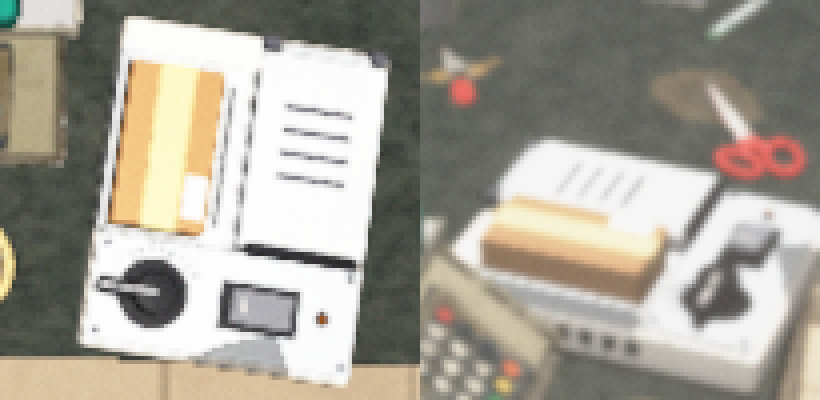

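```bash
python3 -c "
from h import *
c=cam('top');X=np.array([np.cos(yaw),np.sin(yaw)]);Y=np.array([-X[1],X[0]])
for x,y in [(110,222),(208,237),(130,60),(224,72)]:
    q=onz(c,345+x/4,172+y/4,.095)[:2]-o; print((q@X*1e3).round(1),(q@Y*1e3).round(1))
r.hand_in()"
```

```text
-42.1 109.8
-42.0 26.9
96.5 112.0
98.6 31.9
the job is handed in; nothing more can be done
```

The sealer is shut down in the order asked, and I handed the job in at about 18.5 s on the robot clock, with the arm parked clear of everything.

1. **Dial:** I turned it anticlockwise until it met its end stop, with about 29 N of resistance. The picture shows the nose pointing to the sealer's left.
2. **Rocker:** I pressed its right end down, peaking at about 43 N at the fingertips. The side view showed it tipped to off.
3. **Carton:** I slid it flat to the left until it stopped against the lip, at about 26 N. Its measured centre is at about y = 70 mm, against an expected 72 mm. That is within the image accuracy, and it is square to the lip.
4. **Cover:** I folded it down last. The finger stopped at z = 64 mm, the height expected for a shut cover, and the last picture shows it flat over the plate.

The sealer's front-left corner is where it was. Comparing the first and last top pictures, only one pixel changed in the area of the other items. No check failed or disagreed. I did not measure the rocker or cover angles, only judged them from pictures and contact heights.

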